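Latch a drill-jig plate into its rack

ROBOT

A 6-joint arm with a two-finger parallel gripper is mounted at the origin on a cart in front of the work surface, level with it; the furniture and walls round the work are solid. World frame = base frame: x ahead of the robot, y to its left, z up, the work surface at z = 0. Lengths are in mm, angles in rad, forces in N, time in s.
With the tool pointing down it reaches from about 400 to 925 mm from the base axis. Payload 12.5 kg.
Tool frame: the origin (TCP) lies at the very end of the fingers, on their centre line; the grasp point (between the pads) lies 19 mm behind it; z points along the fingers, y is the line along which they close (so a half turn about z gives the same grasp; the last joint's range is limited). The gripper opens to 95 mm and grips with 3 to 60 N. Pads are 20 mm wide; open, the fingers measure 119 mm over their backs; the gripper's body (75 mm by 180 mm) begins 59 mm behind the grasp point.
Start: joints at [1.11, 0.491, 1.559, -0, 1.092, -0.106], TCP at [217.111, 586.097, 214.661] pointing down, gripper open.
Joint ranges: [-3.1, 3.1], [-0.84, 2.19], [0.05, 2.79], [-1.13, 4.28], [0.06, 2.93], [-2.69, 2.69]. Speed limits (rad/s): [2.22, 2.22, 2.79, 3.14, 3.14, 3.14].

INTERFACE

Orientations are given as a rotation vector (axis times angle).
In Python, from rig import telemetry, cams, hand_in, nets gives the robot as it stands.
- The arm moves only by the tool apply_moves, never from a script. Its argument "plan" is a list of rows, each a list of 3 entries, a list of its own where there are three numbers: the shift along the tool's x, y, z normalised to -1 to 1, where 1 is 0.02 m, then the turn about the tool's z normalised to -1 to 1, where 1 is 5 degrees, then the gripper's target within -1 to 1 (fully open at 1, half-way at 0, shut at -1). A call has 1 to 12 rows; each row shifts and turns the commanded pose from where the row before left it, along the tool's axes as they then stand; what a row does not reach is not made up. A row lasts 1/12 s, in which the tool goes at most 41.7 mm and 7.16 degrees, less where a joint would pass 70% of its speed; a pose out of reach is approached as far as the arm can. A call with a number of a shift or a turn outside -1 to 1 is refused whole. A call with a gripper value outside its range is refused whole. The fingers move at their own pace and stop on an object; "newtons" is the grip in N (left out, the last holds). Time passes only in rows, so rows that do not move let the fingers close. It gives the time, the measured TCP pose, the force, the opening and the grip force at its end, in the units of the state.
- telemetry.sense(): the state, without advancing time (a new reading comes with each control period).
- cams.get_image(name): name is "scene" or "top" or "wrist"; returns a dict with "pixels" (384x512x3 uint8, red, green, blue), "fx", "fy", "cx", "cy" (pixels), "R" (3x3) and "t" (3): a world point X has camera coordinates R X + t. Camera axes: x right, y down, z forward; pixel columns grow to the right and rows downward; lengths in mm; the calibration is good to about 2 mm. A picture is of the moment at which its call begins. There is no depth.
- hand_in(): hands the job in; it is judged then, once.
Trained networks look in the newest picture that a camera, given by its name, has taken for a name from the list of things; names that differ only in an ending like _2 or _b are one class to them, and where a whole thing is asked for, a point or a joint stands for the part that bears it (a point fixed in the world has none). Each returns a list of dicts, best first, with "score" (0 to 1); they miss things now and then, are a little off and sometimes report something else, mostly with a low value. They report only what shows in the picture. A call takes as long as a camera call.
- nets.spot_in(camera, name): "xyz" ([x, y, z] in mm, in world coordinates, good to about 4 mm: the middle of the surface that is visible of it).
- nets.silhouettes(camera, name): "region" (384x512 bool, what is visible of it).
The state is a dict: "clock": time; "joints": joint angles; "joint_velocities": joint speeds; "effort": joint torques, N m; "tcp_pos": TCP position; "orientation": TCP orientation; "force": force on the tool from outside, world axes, zero at the start; "moment": the same for the moment, N m; "gripper_width": finger opening in mm; "finger_force": force on a finger pad.
Only numpy, scipy, OpenCV 4.12 (cv2) and the standard library are available. Lean on these libraries where they do the work, as an engineer would, in place of code of your own. Each camera call takes 0.05 s, during which the arm holds its last target. There are 200 camera calls.

TASK

Put away the aluminium drill-jig plate that leans against the steel block: tip open the latch of the empty rack, tuck the plate's tongue under the cross pin at the other end of the slot, then lower the plate and press it fully home until the latch snaps back over it. Leave the stored plate latched in its rack and do not knock the jar, the try square, the driver, the marker or the steel block about.

Things in the scene. Friction and masses are not known exactly. Their poses are not given: they have to be found in the camera images.
- jig_plate: Plate to put away: 12 mm aluminium with five drill bushes, 0.25 to 0.5 kg, mass centre x 0, z 42. Own axes: x length, y thickness, z up; origin mid-thickness on the foot edge. Foot edge z 0, x -75 to 86. Top edge z 92, x -60 to 50. At the start it stands on its foot behind the steel block, leaning about 20 degrees on it, top towards the robot, tongue to the robot's left.
- jig_plate_tongue (a point): Foot corner at the tip of that plate's tongue: plate x 88, y 0, z 0. The tongue is the low +x end, x 75 to 88, z 0 to 14, corners rounded; above it the edge slopes back from x 75, z 14 to x 50, z 92.
- jig_plate_notch (a point): Middle of the latch notch's mouth in that plate's -x end: x -75, y 0, z 43. The notch is 12 deep, z 36 to 50. The end edge is upright at x -75 up to z 52, then slopes to x -60 at the top.
- stored_plate: A second plate of the same shape, latched in the other rack: leave it there. Same frame as jig_plate.
- stored_plate_tongue (a point): Foot corner at the tip of the stored plate's tongue (x 88, y 0, z 0 in its frame).
- rack_a: The empty one-plate rack, grey steel, fixed, base 230 x 66 x 6 mm. Origin under the base on the slot's centre line; x along the slot from latch end to keeper end, z up. Seat strip top z 12, x -52 to 96. Side rails 15 apart, x -50 to 65, to z 36, flared lips above to z 44 (mouth 26). Heel stop cheeks at the latch end: inner face x -78, to z 36.
- slot_a (a point): Where the plate's origin lies when home in the empty rack: rack_a x 0, y 0, z 12, axes as the rack's.
- keeper_a (a point): Centre of the empty rack's keeper pin: rack_a x 83, z 36.5. Round cross pin 8 mm thick, its underside 20.5 above the seat, between cheeks 17 apart (x 76 to 96, to z 46). Behind it an end stop, face at x 91, to z 32. With the heel stop so near, the 14 high tongue gets under the pin only with the plate tipped nose down (12 to 17 degrees does).
- latch_a (a joint): Latch of the empty rack, on a pivot across the slot: 0 shut (arm upright, nose over the slot), 0.70 open (leaning out, away from the slot). An over-centre spring drives it to the nearer end from 0.35, so it stays open. Pushing outward at the tab takes 3 to 5 N; pressing down on the shut nose only holds it shut. The plate's heel, pressed down on the foot, flips it shut.
- latch_a_tab (a point): On the slot-side face of the empty rack's latch arm, 50 above the pivot: push here outward (rack -x). Shut, it is at rack_a x -85, z 78. The arm is 14 wide, z 44 to 80, the 24 wide thumb tab above leans outward to z 95. The shut nose juts below, to x -65, z 51.5 to 58.5. Moves with the latch.
- latch_a_foot (a point): Tip of the latch foot, which the plate's heel presses: shut, it lies at rack_a x -68, level with the seat (z 11.5); open, it stands about 16 above the seat at x -62. Flipping the latch shut takes 7 to 10 N straight down on it. 7 mm wide. Moves with the latch.
- rack_b: The other rack, same make and frame, holding the stored plate; it stands left or right of the empty one.
- slot_b (a point): Seat point of the stored plate: rack_b x 0, y 0, z 12.
- latch_b (a joint): Latch of the other rack, same make, shut (0) over the stored plate.
- steel_block: Loose steel block 50 x 62 x 42 mm (x, y, z), 0.9 kg; the plate leans on its far upper edge. Origin under its centre.
- jar_screws: Bystander: jar of screws, 52 mm across, 62 tall, origin under its centre.
- try_square: Bystander: small try square lying flat, 70 x 109 x 14 mm, origin under its centre.
- driver_teal: Bystander: screwdriver with a teal handle lying in front of the racks, 152 mm long, 22 thick, origin under its centre.
- marker: Bystander: marker pen lying in front of the racks, 135 mm long, 21 thick, origin under its centre.

How it is judged (in metres and radians):
On the way, in this order (a step that is already met when the one before it is completed fails the run):
1. the empty rack's latch is tipped open (value of joint latch_a above 0.55 rad), for 0.2 s.
2. the plate's tongue is under the keeper pin while its heel is still up and the latch open (horizontal distance between jig_plate_tongue and keeper_a below 0.008 m and z of jig_plate_tongue in the frame of slot_a below 0.008 m and value of joint latch_a above 0.4 rad), for 0.05 s.
At the end, for the whole second after the job is handed in: Jig plate home in the empty rack: origin within 8 mm sideways and 3.5 mm in height of the seat point, tongue tip under the pin, upright and in line within 4.5 degrees, latch shut (under 0.08 rad), at rest; the stored plate likewise still home and latched in the other rack (horizontal distance between jig_plate and slot_a below 0.008 m and z of jig_plate in the frame of slot_a between -0.0035 and 0.0035 m and x of jig_plate_tongue in the frame of slot_a above 0.082 m and angle between each of jig_plate, stored_plate's own z axis and vertical below 0.08 rad and angle between the x axis of jig_plate and the x axis of rack_a, either way round below 0.08 rad and value of joint each of latch_a, latch_b below 0.08 rad and linear speed of jig_plate below 0.05 m/s and horizontal distance between stored_plate and slot_b below 0.008 m and z of stored_plate in the frame of slot_b between -0.0035 and 0.0035 m and x of stored_plate_tongue in the frame of slot_b above 0.082 m and angle between the x axis of stored_plate and the x axis of rack_b, either way round below 0.08 rad); the robot touches nothing.
It fails at once if the stored plate's latch is opened or that plate is shifted by more than 15 mm (value of joint latch_b above 0.25 rad or distance of stored_plate from where it was at the start of the episode above 0.015 m).
It fails at once if a bystander or the steel block is knocked more than 30 mm (40 mm for the block) (distance of any of jar_screws, try_square, driver_teal, marker from where it was at the start of the episode above 0.03 m or distance of steel_block from where it was at the start of the episode above 0.04 m).
It also fails if it takes over 51 s, if anything falls off the work surface, if the arm or the gripper's body presses on something with over 40 N, if the wrist force passes 120 N, or if a joint passes its speed limit or range.

## Working session

There is one attempt and no reset: what is moved stays moved. The work goes in short steps, Python scripts to look and compute and a tool call to move; the robot and the scene stay as the last step left them, time stands still between calls to the robot, and variables do not carry over. Pictures are saved under pics/ and viewed, at most 10 in all, crops included, and the job is handed in when it is done.

Besides the shell and the picture viewer there is one more tool, called after "Request:" by a JSON object that holds its "api" and its "payload", one argument or row to a line. apply_moves: Moves the arm, as the interface text tells. Its arguments: {"type":"object","properties":{"plan":{"type":"array","items":{"type":"array"}},"newtons":{"type":"number"}},"required":["plan"]}

```bash
ls; mkdir -p pics; cat > h.py <<'E'
import numpy as np, cv2
from rig import telemetry, cams, hand_in, nets
def save(n,f,crop=None,s=1):
    im=cams.get_image(n); p=im["pixels"][:,:,::-1]
    if crop: p=p[crop[1]:crop[3],crop[0]:crop[2]]
    cv2.imwrite("pics/"+f,cv2.resize(p,None,fx=s,fy=s,interpolation=cv2.INTER_CUBIC)); return im
def ray(im,u,v,z):
    R=np.array(im["R"]);t=np.array(im["t"]);c=-R.T@t
    d=R.T@np.array([(u-im["cx"])/im["fx"],(v-im["cy"])/im["fy"],1]); return c+d*(z-c[2])/d[2]
def proj(im,X):
    p=np.array(im["R"])@np.array(X,float)+np.array(im["t"]); return np.array([im["fx"]*p[0]/p[2]+im["cx"],im["fy"]*p[1]/p[2]+im["cy"]])
E
python3 - <<'E'
from h import *
a=save("top","top1.png",s=1.5);b=save("scene","scene1.png",s=1.5)
for im in(a,b): print(-np.array(im["R"]).T@np.array(im["t"]), im["fx"])
for c in("top","scene"):
  for n in("jig_plate","rack_a","latch_a","latch_a_tab","keeper_a","slot_a","jig_plate_tongue","jig_plate_notch","steel_block","jar_screws","try_square","driver_teal","marker"):
    try: print(c,n,[(np.round(d["xyz"]).tolist(),round(d["score"],2)) for d in nets.spot_in(c,n)][:4])
    except Exception as e: print(c,n,e)
print(telemetry.sense())
E
```

```text
pics
[ 285.39653749  -46.25819045 1201.12044158] 446.52456122366783
[-333.62336254 -521.05085826  833.93484887] 456.8847925519697
top jig_plate [([629.0, 35.0, 87.0], 0.88)]
top rack_a [([463.0, 84.0, 9.0], 0.76), ([462.0, -216.0, 10.0], 0.61), ([468.0, -285.0, 87.0], 0.5)]
top latch_a [([467.0, -286.0, 89.0], 0.41), ([477.0, 16.0, 83.0], 0.4)]
top latch_a_tab [([470.0, 11.0, 83.0], 0.45)]
top keeper_a []
top slot_a [([455.0, -214.0, 11.0], 0.69), ([464.0, 85.0, 5.0], 0.58)]
top jig_plate_tongue [([630.0, 32.0, 90.0], 0.87), ([460.0, -213.0, 10.0], 0.53)]
top jig_plate_notch [([631.0, 30.0, 86.0], 0.93), ([463.0, 87.0, 6.0], 0.37)]
top steel_block [([602.0, 37.0, 42.0], 0.65)]
top jar_screws [([660.0, -164.0, 64.0], 0.75)]
top try_square [([630.0, 36.0, 85.0], 0.66), ([658.0, -279.0, 6.0], 0.58)]
top driver_teal [([354.0, 108.0, 15.0], 0.78)]
top marker [([360.0, -210.0, 15.0], 0.86)]
scene jig_plate [([632.0, 13.0, 58.0], 0.92)]
scene rack_a [([454.0, 80.0, 14.0], 0.91), ([457.0, -224.0, 14.0], 0.66)]
scene latch_a [([355.0, -216.0, 22.0], 0.6), ([461.0, -287.0, 62.0], 0.44), ([468.
[... 609 characters left out ...]
0.0], 0.16)]
{'clock': 1.4, 'joints': array([ 1.11040526e+00,  4.90875497e-01,  1.55889562e+00, -4.07520016e-06,
        1.09169309e+00, -1.05597913e-01]), 'joint_velocities': array([ 0.00019232, -0.00102069, -0.00051625,  0.00133324, -0.00065158,
       -0.00148425]), 'effort': array([ 1.35975069e-04, -6.12470198e+01, -2.58428049e+01,  6.93031121e-02,
        4.45267721e-02, -2.12487845e-05]), 'tcp_pos': array([217.11050081, 586.10084058, 214.67768313]), 'orientation': array([5.54379487e-01, 3.09225170e+00, 1.92148777e-04]), 'force': array([ 0.42976857, -0.32841618, -0.64846997]), 'moment': array([0.00051668, 0.0113191 , 0.00342887]), 'finger_force': 0.0, 'gripper_width': 95.12651570663714}
```

View pics/top1.png

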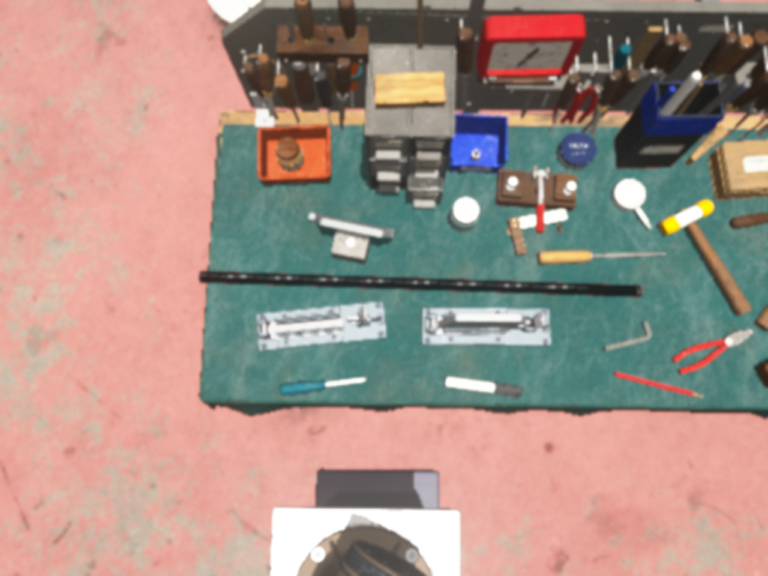

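View pics/scene1.png

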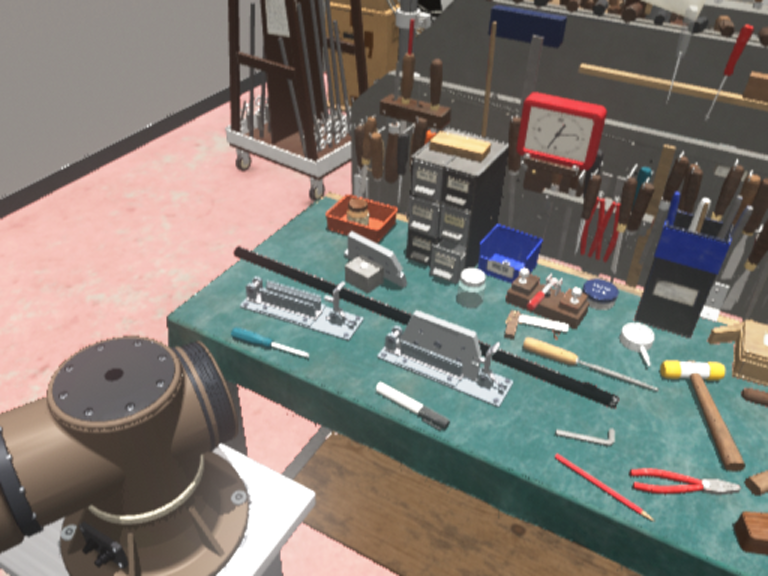

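The empty rack is on the left, with its latch end at about y 10 and its keeper to the left. The plate leans behind the block. Next I'll move over the rack and look at it with the wrist camera.

```bash
cat >> h.py <<'E'
from scipy.spatial.transform import Rotation as Ro
def rows(target,yaw=None,n=None,start=None,g=None):
    """rows to reach target xyz with tool-y world angle yaw(deg)"""
    s=telemetry.sense(); p=np.array(s["tcp_pos"]); y=Ro.from_rotvec(s["orientation"]).as_matrix()[:,1]; a=np.degrees(np.arctan2(y[1],y[0]))
    if start is not None: p,a=np.array(start[0],float),start[1]
    d=0 if yaw is None else (yaw-a+180)%360-180
    v=np.array(target,float)-p
    n=n or int(np.ceil(max(np.linalg.norm(v)/20,abs(d)/5,1)))
    for i in range(n):
        th=np.radians(a+d*i/n); Y=np.array([np.cos(th),np.sin(th),0]);Z=np.array([0,0,-1]);X=np.cross(Y,Z)
        print([[round(float(k@v)/n/20,3) for k in(X,Y,Z)],round(-d/n/5,3),g])
    print("p",p.round(1),"a",round(a,1))
E
python3 -c "
from h import *
rows([440,60,330],0,n=28)"
```

```text
[[-0.7, -0.743, -0.206], np.float64(0.498), None]
[[-0.731, -0.712, -0.206], np.float64(0.498), None]
[[-0.761, -0.679, -0.206], np.float64(0.498), None]
[[-0.79, -0.646, -0.206], np.float64(0.498), None]
[[-0.817, -0.611, -0.206], np.float64(0.498), None]
[[-0.843, -0.575, -0.206], np.float64(0.498), None]
[[-0.867, -0.537, -0.206], np.float64(0.498), None]
[[-0.89, -0.499, -0.206], np.float64(0.498), None]
[[-0.911, -0.46, -0.206], np.float64(0.498), None]
[[-0.93, -0.42, -0.206], np.float64(0.498), None]
[[-0.947, -0.379, -0.206], np.float64(0.498), None]
[[-0.963, -0.338, -0.206], np.float64(0.498), None]
[[-0.976, -0.296, -0.206], np.float64(0.498), None]
[[-0.988, -0.253, -0.206], np.float64(0.498), None]
[[-0.998, -0.21, -0.206], np.float64(0.498), None]
[[-1.007, -0.166, -0.206], np.float64(0.498), None]
[[-1.013, -0.123, -0.206], np.float64(0.498), None]
[[-1.017, -0.078, -0.206], np.float64(0.498), None]
[[-1.02, -0.034, -0.206], np.float64(0.498), None]
[[-1.02, 0.01, -0.206], np.float64(0.498), None]
[[-1.019, 0.054, -0.206], np.float64(0.498), None]
[[-1.016, 0.099, -0.206], np.float64(0.498), None]
[[-1.01, 0.143, -0.206], np.float64(0.498), None]
[[-1.003, 0.186, -0.206], np.float64(0.498), None]
[[-0.994, 0.23, -0.206], np.float64(0.498), None]
[[-0.983, 0.273, -0.206], np.float64(0.498), None]
[[-0.97, 0.315, -0.206], np.float64(0.498), None]
[[-0.956, 0.357, -0.206], np.float64(0.498), None]
p [217.1 586.1 214.7] a 69.7
```

Request:
{"api": "apply_moves", "payload": {
  "plan": [
    [[-0.7,-0.74,-0.2],0.5,-1],
    [[-0.73,-0.71,-0.2],0.5,-1],
    [[-0.76,-0.68,-0.2],0.5,-1],
    [[-0.79,-0.65,-0.2],0.5,-1],
    [[-0.82,-0.61,-0.2],0.5,-1],
    [[-0.84,-0.57,-0.2],0.5,-1],
    [[-0.87,-0.54,-0.2],0.5,-1],
    [[-0.89,-0.5,-0.2],0.5,-1],
    [[-0.91,-0.46,-0.2],0.5,-1],
    [[-0.93,-0.42,-0.2],0.5,-1],
    [[-0.95,-0.38,-0.2],0.5,-1],
    [[-0.96,-0.34,-0.2],0.5,-1]
  ],
  "newtons": 10
}}

```text
clock: 2.4
tcp_pos: [312.6, 359.6, 262.9]
orientation: [1.339, 2.842, 0.0]
force: [-0.4, 0.8, 0.2]
gripper_width: 20.5
finger_force: 0.0
```

Request:
{"api": "apply_moves", "payload": {
  "plan": [
    [[-0.98,-0.3,-0.2],0.5,-1],
    [[-0.99,-0.25,-0.2],0.5,-1],
    [[-1,-0.21,-0.2],0.5,-1],
    [[-1,-0.17,-0.2],0.5,-1],
    [[-1,-0.12,-0.2],0.5,-1],
    [[-1,-0.08,-0.2],0.5,-1],
    [[-1,-0.03,-0.2],0.5,-1],
    [[-1,0.01,-0.2],0.5,-1],
    [[-1,0.05,-0.2],0.5,-1],
    [[-1,0.1,-0.2],0.5,-1],
    [[-1,0.14,-0.2],0.5,-1],
    [[-1,0.19,-0.2],0.5,-1]
  ]
}}

```text
clock: 3.4
tcp_pos: [406.3, 135.9, 311.0]
orientation: [2.029, 2.399, 0.001]
force: [-0.0, 0.9, 0.3]
gripper_width: 0.7
finger_force: 0.0
```

Request:
{"api": "apply_moves", "payload": {
  "plan": [
    [[-1,0.23,-0.2],0.5,-1],
    [[-1,0.27,-0.2],0.5,-1],
    [[-1,0.31,-0.2],0.5,-1],
    [[-1,0.36,-0.2],0.5,-1],
    [[0,0,0],0,-1]
  ]
}}

```text
clock: 3.82
tcp_pos: [438.9, 57.3, 327.3]
orientation: [2.232, 2.209, 0.001]
force: [-1.5, 0.1, -1.3]
gripper_width: 0.7
finger_force: 0.0
```

```bash
python3 -c "
from h import *
im=save('wrist','w1.png',s=1.5)
import pickle; pickle.dump(im,open('w1.pkl','wb'))
print(-np.array(im['R']).T@np.array(im['t']),im['R'],im['fx'])
rows([440,60,330],0,n=1)
for n in ('rack_a','latch_a','latch_a_tab','keeper_a','jig_plate'): print(n,[(np.round(d['xyz']).tolist(),round(d['score'],2)) for d in nets.spot_in('wrist',n)][:3])
"
```

```text
[439.42492244 136.16017372 496.84739693] [[ 9.99935681e-01 -1.11227105e-02  2.21801976e-03]
 [-1.12995618e-02 -9.60140762e-01  2.79288447e-01]
 [-9.76833367e-04 -2.79295546e-01 -9.60204688e-01]] 313.87512149501924
[[0.078, 0.091, -0.158], np.float64(-0.094), None]
p [438.2  58.5 326.8] a -0.5
rack_a [([468.0, 99.0, 13.0], 0.93), ([477.0, -101.0, 7.0], 0.79)]
latch_a [([472.0, 11.0, 82.0], 0.55)]
latch_a_tab [([474.0, 17.0, 86.0], 0.71), ([463.0, 100.0, 8.0], 0.46)]
keeper_a [([461.0, 100.0, 8.0], 0.63), ([628.0, 51.0, 86.0], 0.35)]
jig_plate [([624.0, 48.0, 88.0], 0.71), ([465.0, 99.0, 9.0], 0.56), ([471.0, 17.0, 86.0], 0.45)]
```

View pics/w1.png

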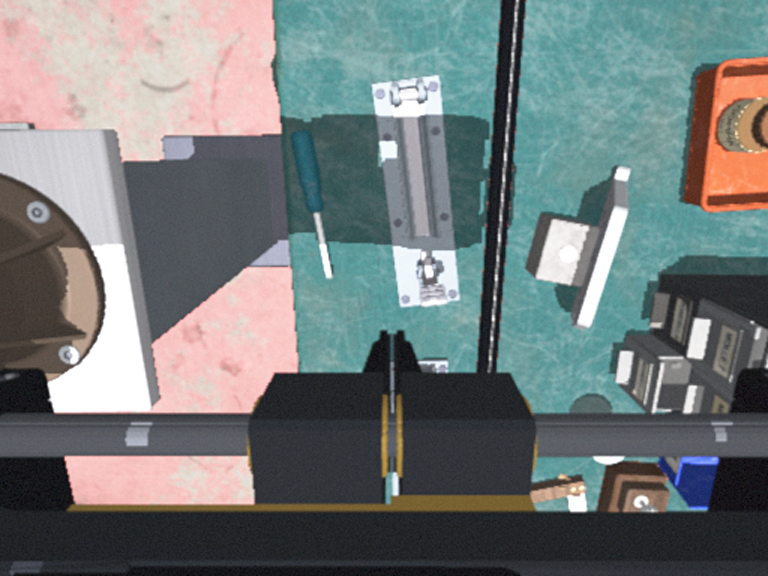

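```bash
cat > m.py <<'E'
from h import *
import pickle
im=pickle.load(open('w1.pkl','rb'))
P=lambda u,v,z: ray(im,u/1.5,v/1.5,z)
c=[P(*k,6) for k in((373,84),(438,76),(459,300),(401,307))]
for k in c: print('corner',k.round(1))
print([np.linalg.norm(c[i]-c[i-1]).round(1) for i in range(4)])
kp=(c[0]+c[1])/2; lt=(c[2]+c[3])/2; print('mid',((kp+lt)/2).round(1),'dir',np.degrees(np.arctan2(*(kp-lt)[1::-1])).round(2))
print('keeper',P(409,95,36.5).round(1),'tab top',P(432,292,90).round(1))
for z in(80,86,90): print('plate top',z,P(620,205,z).round(1),P(580,325,z).round(1))
print('far corner low',P(622,172,10).round(1))
g=cv2.cvtColor(im['pixels'],cv2.COLOR_RGB2BGR)
a=cv2.resize(g[40:210,235:320],None,fx=4,fy=4,interpolation=cv2.INTER_CUBIC)[:600]
b=cv2.resize(g[100:225,335:435],None,fx=4,fy=4,interpolation=cv2.INTER_CUBIC)
o=np.zeros((600,760,3),np.uint8);o[:a.shape[0],:340]=a;o[:500,350:750]=b
cv2.imwrite('pics/w1c.png',o)
E
python3 m.py
```

```text
corner [423.5 196.7   6. ]
corner [486.1 203.2   6. ]
corner [512.8 -23.3   6. ]
corner [449.3 -30.7   6. ]
[np.float64(228.9), np.float64(63.0), np.float64(228.1), np.float64(64.0)]
mid [467.9  86.5   6. ] dir 96.6
keeper [457.  183.4  36.5] tab top [475.7  11.9  90. ]
plate top 80 [640.8  86.8  80. ] [617.  -25.5  80. ]
plate top 86 [637.9  87.5  86. ] [614.4 -23.1  86. ]
plate top 90 [636.  88.  90.] [612.7 -21.6  90. ]
far corner low [672.5 111.5  10. ]
```

View pics/w1c.png

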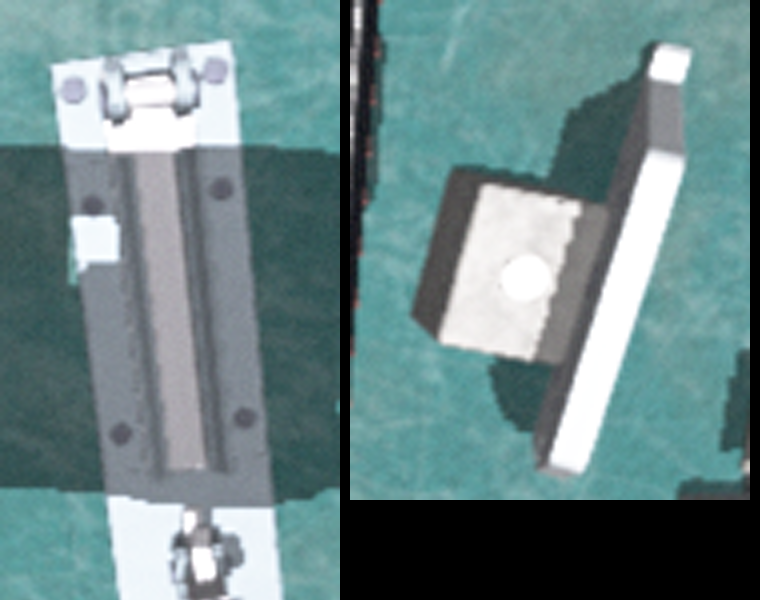

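```bash
cat > m2.py <<'E'
from h import *
import pickle
im=pickle.load(open('w1.pkl','rb'))
A=lambda u,v,z: ray(im,u/4+235,v/4+40,z)
B=lambda u,v,z: ray(im,(u-350)/4+335,v/4+100,z)
k=A(150,92,38);s=A(183,468,12);s2=A(157,152,12)
print('keeper',k.round(1),'seat end',s.round(1),s2.round(1),'len',np.linalg.norm((k-s)[:2]).round(1),'exp 135', 'ang',np.degrees(np.arctan2(*(k-s)[1::-1])).round(2),np.degrees(np.arctan2(*(s2-s)[1::-1])).round(2))
u=(k-s)[:2]; u/=np.linalg.norm(u)
print('origin from keeper',(k[:2]-83*u).round(1),'from seat',(s[:2]+52*u).round(1))
a,b,c,d=B(650,154,86.5),B(550,467,86.5),B(685,160,90.5),B(588,472,90.5)
print('plate',a.round(1),b.round(1),c.round(1),d.round(1),np.linalg.norm(a-b),np.degrees(np.arctan2(*(a-b)[1::-1])),np.degrees(np.arctan2(*(c-d)[1::-1])))
print('tongue top',B(650,75,12).round(1),B(688,82,16).round(1))
print('black bar',[ray(im,u/1.5,v/1.5,20).round(0) for u,v in((500,100),(525,20),(485,370))])
t=cams.get_image('top')
for z in(0,80,200): print('drawer',[ray(t,x/1.5,y/1.5,z).round(0) for x,y in((412,206),(440,206),(365,130),(380,190))])
E
python3 m2.py
```

```text
keeper [456.8 183.6  38. ] seat end [470.5  49.6  12. ] [460.3 165.9  12. ] len 134.7 exp 135 ang 95.85 95.02
origin from keeper [465.2 101.1] from seat [465.2 101.3]
plate [633.6  85.3  86.5] [611.9 -23.   86.5] [643.2  83.7  90.5] [623.5 -23.5  90.5] 110.46582091260976 78.65053364019019 79.58584427975484
tongue top [665.3 105.7  12. ] [678.  103.2  16. ]
black bar [array([544., 180.,  20.]), array([563., 247.,  20.]), array([ 542., -101.,   20.])]
drawer [array([697., -73.,  -0.]), array([ 697., -126.,    0.]), array([849.,  19.,   0.]), array([728., -12.,   0.])]
drawer [array([669., -71.,  80.]), array([ 670., -120.,   80.]), array([812.,  14.,  80.]), array([698., -15.,  80.])]
drawer [array([628., -69., 200.]), array([ 629., -112.,  200.]), array([755.,   8., 200.]), array([654., -18., 200.])]
```

```bash
python3 - <<'E'
from h import *
t=cams.get_image('top')['pixels'][20:150,225:345,::-1]; s=cams.get_image('scene')['pixels'][80:200,260:370,::-1]
w=cams.get_image('wrist')['pixels'][150:300,380:512,::-1]
o=np.zeros((600,800,3),np.uint8)
def put(a,x,y,f):
    a=cv2.resize(a,None,fx=f,fy=f,interpolation=cv2.INTER_CUBIC);o[y:y+a.shape[0],x:x+a.shape[1]]=a[:600-y,:800-x]
put(s,0,0,4);put(t,441,0,2.5);put(w,441,330,1.8)
cv2.imwrite('pics/cab.png',o)
E
```

```text
(no output)
```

View pics/cab.png

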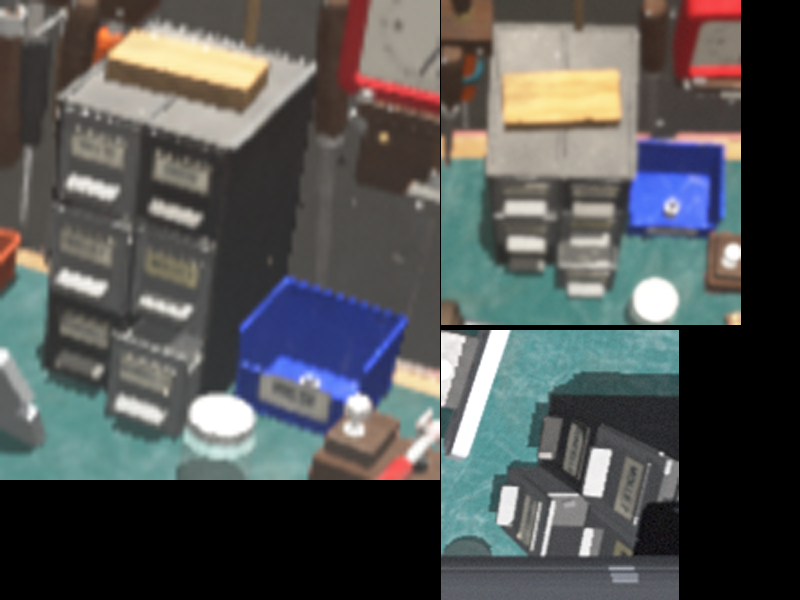

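```bash
python3 - <<'E'
from h import *
t=cams.get_image('top');s=cams.get_image('scene')
T=lambda u,v:((u-441)/2.5+225,v/2.5+20); S=lambda u,v:(u/4+260,v/4+80)
def tri(*o):
    M=[];
    for im,(u,v) in o:
        K=np.array([[im['fx'],0,im['cx']],[0,im['fy'],im['cy']],[0,0,1]]);P=K@np.c_[im['R'],im['t']];M+=[u*P[2]-P[0],v*P[2]-P[1]]
    M=np.array(M);X=np.linalg.lstsq(M[:,:3],-M[:,3],rcond=None)[0];return X.round(0)
print('topcorner L',tri((t,T(488,178)),(s,S(60,95))),'R',tri((t,T(638,178)),(s,S(225,150))))
print('handle mid L',tri((t,T(527,208)),(s,S(93,188))),'2nd',tri((t,T(527,244)),(s,S(82,285))))
print('botL z0',ray(s,*S(48,375),0).round(0),ray(t,*T(510,272),0).round(0), 'bot drawer R',ray(s,*S(110,425),0).round(0))
E
```

```text
topcorner L [728.   1. 238.] R [ 728. -133.  234.]
handle mid L [725. -33. 175.] 2nd [719. -33.  96.]
botL z0 [726.  -8.   0.] [721. -10.   0.] bot drawer R [693. -79.   0.]
```

```bash
python3 -c "
from h import *
rows([471.1,46.5,110],6.2,n=12)"
```

```text
[[-0.055, 0.14, 0.903], np.float64(-0.108), None]
[[-0.056, 0.139, 0.903], np.float64(-0.108), None]
[[-0.057, 0.139, 0.903], np.float64(-0.108), None]
[[-0.059, 0.138, 0.903], np.float64(-0.108), None]
[[-0.06, 0.138, 0.903], np.float64(-0.108), None]
[[-0.061, 0.137, 0.903], np.float64(-0.108), None]
[[-0.063, 0.137, 0.903], np.float64(-0.108), None]
[[-0.064, 0.136, 0.903], np.float64(-0.108), None]
[[-0.065, 0.135, 0.903], np.float64(-0.108), None]
[[-0.066, 0.135, 0.903], np.float64(-0.108), None]
[[-0.068, 0.134, 0.903], np.float64(-0.108), None]
[[-0.069, 0.133, 0.903], np.float64(-0.108), None]
p [437.6  59.8 326.6] a -0.3
```

Request:
{"api": "apply_moves", "payload": {
  "plan": [
    [[-0.06,0.14,0.9],-0.11,-1],
    [[-0.06,0.14,0.9],-0.11,-1],
    [[-0.06,0.14,0.9],-0.11,-1],
    [[-0.06,0.14,0.9],-0.11,-1],
    [[-0.06,0.14,0.9],-0.11,-1],
    [[-0.06,0.14,0.9],-0.11,-1],
    [[-0.06,0.14,0.9],-0.11,-1],
    [[-0.06,0.14,0.9],-0.11,-1],
    [[-0.06,0.13,0.9],-0.11,-1],
    [[-0.07,0.13,0.9],-0.11,-1],
    [[-0.07,0.13,0.9],-0.11,-1],
    [[-0.07,0.13,0.9],-0.11,-1]
  ]
}}

```text
clock: 5.42
tcp_pos: [471.3, 46.2, 109.8]
orientation: [2.096, 2.34, 0.0]
force: [-0.1, -0.3, 0.2]
gripper_width: 0.6
finger_force: 0.0
```

Request:
{"api": "apply_moves", "payload": {
  "plan": [
    [[0,0,0.6],0,-1],
    [[0,0,0.65],0,-1],
    [[0,0,0.65],0,-1],
    [[0,0,0],0,-1]
  ]
}}

```text
clock: 5.75
tcp_pos: [470.4, 46.2, 70.8]
orientation: [-2.095, -2.338, 0.003]
force: [-0.7, 0.2, -0.1]
gripper_width: 0.3
finger_force: 0.0
```

Request:
{"api": "apply_moves", "payload": {
  "plan": [
    [[-0.4,0,0],0,-1],
    [[-0.4,0,0],0,-1],
    [[-0.4,0,0],0,-1],
    [[-0.4,0,0],0,-1],
    [[-0.4,0,0],0,-1],
    [[-0.4,0,0],0,-1],
    [[-0.3,0,0],0,-1],
    [[0,0,0],0,-1]
  ]
}}

```text
clock: 6.42
tcp_pos: [477.3, -8.8, 72.7]
orientation: [2.098, 2.338, 0.0]
force: [-0.6, -0.2, 0.2]
gripper_width: 0.4
finger_force: 0.0
```

```bash
python3 -c "
from h import *
rows([476.8,-5.2,72],6.2,n=1)
save('scene','s2.png',crop=(150,170,260,240),s=6)"
```

```text
[[0.183, -0.007, 0.037], np.float64(-0.001), None]
p [477.3  -8.8  72.7] a 6.2
```

View pics/s2.png

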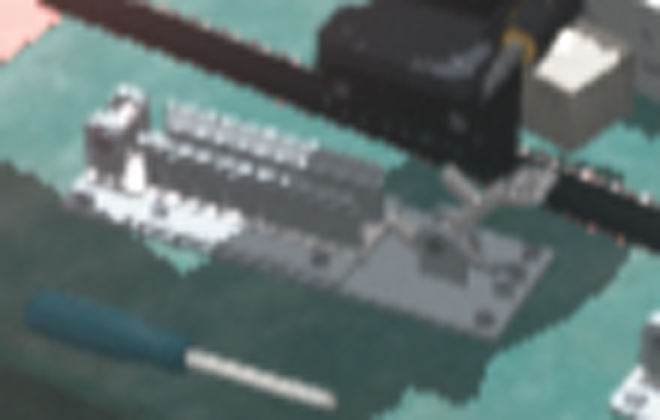

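```bash
python3 -c "
from h import *
rows([667.6,68.3,150],-11,n=12,start=([477.3,-8.8,112],6.2))"
```

```text
[[0.234, 0.823, -0.158], 0.287, None]
[[0.254, 0.817, -0.158], 0.287, None]
[[0.275, 0.81, -0.158], 0.287, None]
[[0.295, 0.803, -0.158], 0.287, None]
[[0.315, 0.796, -0.158], 0.287, None]
[[0.335, 0.787, -0.158], 0.287, None]
[[0.354, 0.779, -0.158], 0.287, None]
[[0.374, 0.77, -0.158], 0.287, None]
[[0.393, 0.76, -0.158], 0.287, None]
[[0.412, 0.75, -0.158], 0.287, None]
[[0.43, 0.739, -0.158], 0.287, None]
[[0.449, 0.728, -0.158], 0.287, None]
p [477.3  -8.8 112. ] a 6.2
```

Request:
{"api": "apply_moves", "payload": {
  "plan": [
    [[0.2,0,-1],0,-1],
    [[0,0,-1],0,1]
  ]
}}

```text
clock: 6.63
tcp_pos: [475.9, -3.1, 112.4]
orientation: [-2.095, -2.338, 0.002]
force: [-0.5, 0.4, -0.9]
gripper_width: 3.6
finger_force: 0.0
```

Request:
{"api": "apply_moves", "payload": {
  "plan": [
    [[0.23,0.82,-0.16],0.29,1],
    [[0.23,0.82,-0.16],0.29,1],
    [[0.25,0.81,-0.16],0.29,1],
    [[0.27,0.8,-0.16],0.29,1],
    [[0.3,0.8,-0.16],0.29,1],
    [[0.32,0.79,-0.16],0.29,1],
    [[0.33,0.78,-0.16],0.29,1],
    [[0.35,0.77,-0.16],0.29,1],
    [[0.37,0.76,-0.16],0.29,1],
    [[0.38,0.75,-0.16],0.29,1],
    [[0.4,0.74,-0.16],0.29,1],
    [[0.4,0.73,-0.16],0.29,1]
  ]
}}

```text
clock: 7.63
tcp_pos: [667.3, 68.5, 151.0]
orientation: [-2.427, -1.994, 0.0]
force: [0.3, 0.3, 0.3]
gripper_width: 81.8
finger_force: 0.0
```

```bash
python3 -c "
from h import *
import pickle
im=save('wrist','w2.png',s=1.5);pickle.dump(im,open('w2.pkl','wb'))
rows([667.6,68.3,150],-11,n=1)"
```

```text
[[-0.065, -0.096, 0.079], np.float64(-0.054), None]
p [669.7  69.2 151.6] a -11.3
```

View pics/w2.png

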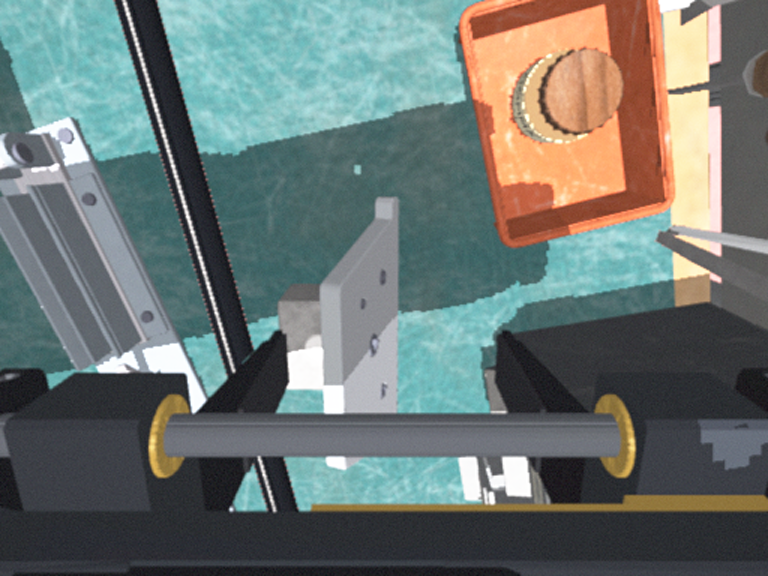

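Request:
{"api": "apply_moves", "payload": {
  "plan": [
    [[0,0,1],0,1],
    [[0,0,1],0,1],
    [[0,0,1],0,1],
    [[0,0,1],0,1],
    [[0,0,0.9],0,1],
    [[0,0,0],0,1]
  ]
}}

```text
clock: 8.18
tcp_pos: [664.5, 67.9, 49.4]
orientation: [-2.423, -1.994, 0.007]
force: [-0.8, 0.6, 0.1]
gripper_width: 95.1
finger_force: 0.0
```

Request:
{"api": "apply_moves", "payload": {
  "plan": [
    [[0,0,0],0,-1],
    [[0,0,0],0,-1],
    [[0,0,0],0,-1],
    [[0,0,0],0,-1],
    [[0,0,0],0,-1],
    [[0,0,0],0,-1],
    [[0,0,0],0,-1],
    [[0,0,0],0,-1],
    [[0,0,0],0,-1],
    [[0,0,0],0,-1],
    [[0,0,0],0,-1],
    [[0,0,0],0,-1]
  ],
  "newtons": 20
}}

```text
clock: 9.18
tcp_pos: [666.8, 67.7, 53.0]
orientation: [-2.426, -1.996, -0.0]
force: [0.9, 0.0, 0.6]
gripper_width: 20.2
finger_force: 0.0
```

Request:
{"api": "apply_moves", "payload": {
  "plan": [
    [[0,0,0],0,-1],
    [[0,0,0],0,-1],
    [[0,0,0],0,-1],
    [[0,0,0],0,-1]
  ]
}}

```text
clock: 9.52
tcp_pos: [666.7, 67.8, 53.0]
orientation: [-2.426, -1.996, 0.0]
force: [-0.1, -0.1, -0.6]
gripper_width: 12.2
finger_force: 20.0
```

```bash
python3 -c "
from h import *
import pickle
im=save('wrist','w3.png',s=1.5);pickle.dump(im,open('w3.pkl','wb'))
rows([667.6,68.3,150],-11,n=1)
print(telemetry.sense()['force'])"
```

```text
[[0.034, 0.036, -4.849], np.float64(-0.025), None]
p [666.8  67.8  53. ] a -11.1
[-0.15568758  0.25371944 -0.69603502]
```

View pics/w3.png

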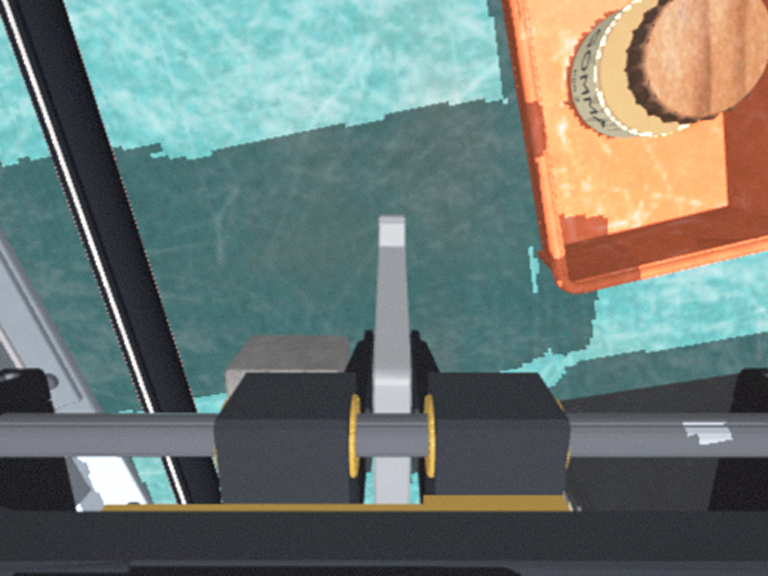

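```bash
python3 -c "
from h import *
rows([625,185,106],6.2,n=8,start=([666.8,67.8,106],-11))"
```

```text
[[0.669, -0.396, 0.0], -0.43, None]
[[0.684, -0.371, 0.0], -0.43, None]
[[0.697, -0.345, 0.0], -0.43, None]
[[0.709, -0.319, 0.0], -0.43, None]
[[0.721, -0.292, 0.0], -0.43, None]
[[0.731, -0.264, 0.0], -0.43, None]
[[0.741, -0.237, 0.0], -0.43, None]
[[0.749, -0.209, 0.0], -0.43, None]
p [666.8  67.8 106. ] a -11
```

Request:
{"api": "apply_moves", "payload": {
  "plan": [
    [[0,0,0],0,-1],
    [[0,0,-0.65],0,-1],
    [[0,0,-1],0,-1],
    [[0,0,-1],0,-1]
  ],
  "newtons": 60
}}

```text
clock: 9.9
tcp_pos: [666.3, 67.8, 106.7]
orientation: [-2.426, -1.995, 0.002]
force: [0.3, 0.4, -4.3]
gripper_width: 11.3
finger_force: 60.0
```

Request:
{"api": "apply_moves", "payload": {
  "plan": [
    [[0.67,-0.4,0],-0.43,-1],
    [[0.68,-0.37,0],-0.43,-1],
    [[0.7,-0.35,0],-0.43,-1],
    [[0.71,-0.32,0],-0.43,-1],
    [[0.72,-0.29,0],-0.43,-1],
    [[0.73,-0.26,0],-0.43,-1],
    [[0.74,-0.24,0],-0.43,-1],
    [[0.75,-0.21,0],-0.43,-1],
    [[0,0,0.8],0,-1],
    [[0,0,0.8],0,-1],
    [[0,0,0.6],0,-1],
    [[0,0,0],0,-1]
  ]
}}

```text
clock: 10.9
tcp_pos: [623.7, 185.4, 59.5]
orientation: [-2.097, -2.336, 0.005]
force: [0.0, 0.4, -3.4]
gripper_width: 11.7
finger_force: 60.0
```

Request:
{"api": "apply_moves", "payload": {
  "plan": [
    [[0,0,0.2],0,-1],
    [[0,0,0.15],0,-1],
    [[0,0,0.1],0,-1],
    [[0,0,0],0,-1],
    [[0,0,0],0,-1]
  ],
  "newtons": 15
}}

```text
clock: 11.32
tcp_pos: [625.3, 185.0, 53.4]
orientation: [2.101, 2.336, 0.001]
force: [-0.0, 0.2, -2.7]
gripper_width: 12.1
finger_force: 15.0
```

Request:
{"api": "apply_moves", "payload": {
  "plan": [
    [[0,0,0.05],0,-1],
    [[0,0,0],0,-0.66],
    [[0,0,0],0,-0.66],
    [[0,0,0],0,-0.66],
    [[-0.5,0,0],0,-0.66],
    [[-0.6,0,0],0,-0.66],
    [[-0.6,0,0],0,-0.66],
    [[-0.6,0,0],0,-0.66],
    [[-0.6,0,0],0,-0.66],
    [[-0.6,0,0],0,-0.66],
    [[0,0,0],0,-0.66],
    [[0,0,0],0,-0.66]
  ]
}}

```text
clock: 12.32
tcp_pos: [632.6, 114.5, 52.1]
orientation: [-2.102, -2.334, -0.0]
force: [0.3, -0.5, -0.8]
gripper_width: 16.1
finger_force: 0.0
```

Request:
{"api": "apply_moves", "payload": {
  "plan": [
    [[0,0,0],0,-1],
    [[0,0,0],0,-1],
    [[0,0,0],0,-1],
    [[0,0,0],0,-1]
  ],
  "newtons": 5
}}

```text
clock: 12.65
tcp_pos: [632.5, 115.8, 52.0]
orientation: [2.1, 2.337, 0.0]
force: [0.8, -1.0, -0.4]
gripper_width: 11.5
finger_force: 5.0
```

```bash
python3 -c "
from h import *
import pickle
im=save('wrist','w4.png',s=1.5);pickle.dump(im,open('w4.pkl','wb'))
rows([625,185,53],6.2,n=1)
print(telemetry.sense()['force'])"
```

```text
[[3.477, -0.003, -0.047], np.float64(-0.019), None]
p [632.5 115.9  52.1] a 6.1
[0.46891131 0.75856586 0.11385493]
```

View pics/w4.png

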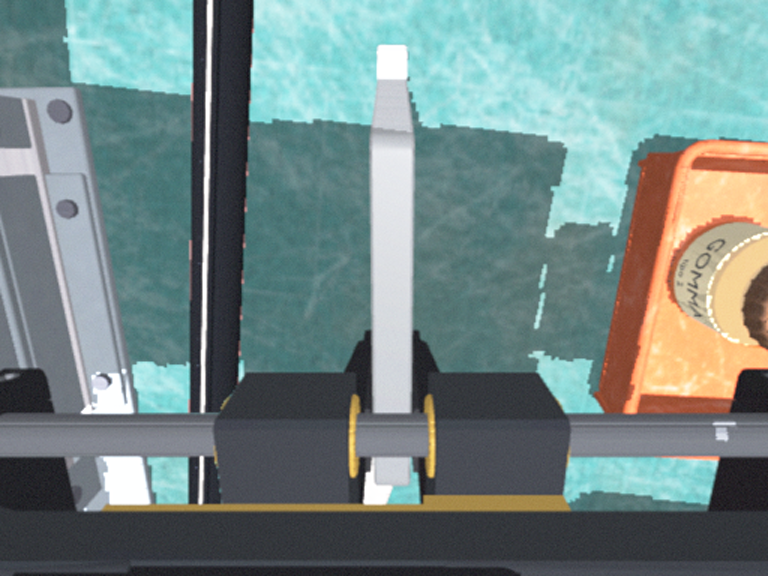

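```bash
cat > m4.py <<'E'
from h import *
import pickle,sys
im=pickle.load(open('w4.pkl','rb'))
P=lambda u,v,z: ray(im,u/1.5,v/1.5,z)
tcp=np.array([632.5,115.9]);u=np.array([np.cos(np.radians(96.1)),np.sin(np.radians(96.1))])
for n,q in(('x50',P(392,134,92)),('x-60',P(392,485,92)),('tongue top 88',P(392,45,13)),('75',P(392,80,14))): print(n,q.round(1),'along from tcp',((q[:2]-tcp)@u).round(1),'lat',(np.cross(u,q[:2]-tcp)).round(1))
b=np.array([-118,71.])
for d in(4,8,12,15): 
    t=np.radians(d);c,s=np.cos(t),np.sin(t);print(d,(np.array([b[0]*c+b[1]*s,-b[0]*s+b[1]*c])-b).round(1))
E
python3 m4.py 2>/dev/null
```

```text
x50 [623.9 198.1  92. ] along from tcp 82.6 lat -0.2
x-60 [635.5  89.5  92. ] along from tcp -26.6 lat -0.2
tongue top 88 [620.2 234.3  13. ] along from tcp 119.0 lat -0.4
75 [621.6 221.3  14. ] along from tcp 105.9 lat -0.4
4 [5.2 8.1]
8 [11.  15.7]
12 [17.3 23. ]
15 [22.4 28.1]
```

Request:
{"api": "apply_moves", "payload": {
  "plan": [
    [[0.13,0,-0.21],0,-1],
    [[0.14,0,-0.21],0,-1],
    [[0.15,0,-0.2],0,-1],
    [[0.16,0,-0.2],0,-1],
    [[0.17,0,-0.2],0,-1],
    [[0.18,0,-0.2],0,-1],
    [[0.2,0,-0.2],0,-1],
    [[0,0,0],0,-1],
    [[0,0,0],0,-1]
  ]
}}

```text
clock: 13.45
tcp_pos: [630.1, 138.2, 80.7]
orientation: [2.1, 2.336, 0.001]
force: [1.1, 0.0, -3.5]
gripper_width: 11.8
finger_force: 5.0
```

```bash
cat > ang.py <<'E'
from h import *
import sys
# tongue/top-corner of the held plate found in the wrist picture, along the tool's x line
im=cams.get_image('wrist'); s=telemetry.sense(); print(s['force'].round(1),s['tcp_pos'].round(1),s['gripper_width'])
import pickle; pickle.dump((im,s),open(sys.argv[1],'wb'))
g=cv2.cvtColor(im['pixels'],cv2.COLOR_RGB2GRAY)[:, 257:266].mean(1)
d=np.diff(g)
print([(i+1,int(d[i])) for i in range(1,len(d)-1) if abs(d[i])>8 and i<260 and abs(d[i])>=abs(d[i-1]) and abs(d[i])>=abs(d[i+1])])
cam=-np.array(im['R']).T@im['t']
tcp=s['tcp_pos'];Y=Ro.from_rotvec(s['orientation']).as_matrix();u=Y[:,0]
G=tcp+np.array([0,0,19])
px0=-32.;pz0=71.
for th in range(0,26,1):
    c,sn=np.cos(np.radians(th)),np.sin(np.radians(th)); o=[]
    for px,pz in((50,92),(75,14),(88,12)):
        a,b=px-px0,pz-pz0; X=G+u*(a*c+b*sn)+np.array([0,0,1])*(-a*sn+b*c); o.append(round(proj(im,X)[1],1))
    print(th,o)
E
python3 ang.py w5.pkl
```

```text
[ 0.6  0.1 -3.2] [630.  138.   80.4] 12.09342064403646
[(55, 32), (75, -54), (88, 25), (93, -20), (96, 9)]
0 [np.float64(91.7), np.float64(51.9), np.float64(29.2)]
1 [np.float64(90.9), np.float64(54.1), np.float64(31.8)]
2 [np.float64(90.1), np.float64(56.4), np.float64(34.4)]
3 [np.float64(89.4), np.float64(58.6), np.float64(37.0)]
4 [np.float64(88.8), np.float64(60.8), np.float64(39.6)]
5 [np.float64(88.3), np.float64(63.0), np.float64(42.2)]
6 [np.float64(87.9), np.float64(65.3), np.float64(44.8)]
7 [np.float64(87.5), np.float64(67.5), np.float64(47.4)]
8 [np.float64(87.2), np.float64(69.8), np.float64(50.0)]
9 [np.float64(86.9), np.float64(72.0), np.float64(52.6)]
10 [np.float64(86.8), np.float64(74.2), np.float64(55.2)]
11 [np.float64(86.7), np.float64(76.5), np.float64(57.7)]
12 [np.float64(86.6), np.float64(78.7), np.float64(60.3)]
13 [np.float64(86.6), np.float64(81.0), np.float64(62.9)]
14 [np.float64(86.7), np.float64(83.2), np.float64(65.4)]
15 [np.float64(86.9), np.float64(85.5), np.float64(68.0)]
16 [np.float64(87.0), np.float64(87.7), np.float64(70.5)]
17 [np.float64(87.3), np.float64(90.0), np.float64(73.1)]
18 [np.float64(87.6), np.float64(92.2), np.float64(75.6)]
19 [np.float64(87.9), np.float64(94.5), np.float64(78.1)]
20 [np.float64(88.3), np.float64(96.7), np.float64(80.6)]
21 [np.float64(88.8), np.float64(99.0), np.float64(83.2)]
22 [np.float64(89.3), np.float64(101.2), np.float64(85.7)]
23 [np.float64(89.8), np.float64(103.5), np.float64(88.2)]
24 [np.float64(90.4), np.float64(105.7), np.float64(90.7)]
25 [np.float64(91.0), np.float64(108.0), np.float64(93.2)]
```

Request:
{"api": "apply_moves", "payload": {
  "plan": [
    [[0,0,0],0,-1],
    [[0,0,0],0,-1],
    [[0,0,0],0,-1]
  ],
  "newtons": 3
}}

```text
clock: 13.75
tcp_pos: [630.0, 137.7, 80.3]
orientation: [-2.101, -2.336, 0.0]
force: [-1.4, -0.2, -2.4]
gripper_width: 11.8
finger_force: 3.0
```

```bash
python3 ang.py w6.pkl | head -2
```

```text
[-0.8  0.2 -2.5] [630.  137.7  80.3] 12.015872010752448
[(68, 66), (70, 17), (85, -73), (89, 33)]
```

```bash
python3 -c "
from h import *
rows([467.9,76.8,145],6.2,n=10,start=([630,137.7,145],6.1))"
```

```text
[[-0.217, -0.838, 0.0], -0.002, None]
[[-0.217, -0.838, 0.0], -0.002, None]
[[-0.216, -0.838, 0.0], -0.002, None]
[[-0.216, -0.838, 0.0], -0.002, None]
[[-0.216, -0.838, 0.0], -0.002, None]
[[-0.216, -0.838, 0.0], -0.002, None]
[[-0.216, -0.838, 0.0], -0.002, None]
[[-0.216, -0.839, 0.0], -0.002, None]
[[-0.215, -0.839, 0.0], -0.002, None]
[[-0.215, -0.839, 0.0], -0.002, None]
p [630.  137.7 145. ] a 6.1
```

Request:
{"api": "apply_moves", "payload": {
  "plan": [
    [[0,0,0],0,-1],
    [[0,0,0],0,-1],
    [[0,0,-0.6],0,-1],
    [[0,0,-1],0,-1],
    [[0,0,-1],0,-1],
    [[0,0,-0.6],0,-1]
  ],
  "newtons": 60
}}

```text
clock: 14.3
tcp_pos: [630.7, 138.0, 147.2]
orientation: [2.1, 2.335, 0.003]
force: [0.8, -0.1, -1.7]
gripper_width: 11.8
finger_force: 60.0
```

Request:
{"api": "apply_moves", "payload": {
  "plan": [
    [[-0.22,-0.84,0],0,-1],
    [[-0.22,-0.84,0],0,-1],
    [[-0.22,-0.84,0],0,-1],
    [[-0.22,-0.84,0],0,-1],
    [[-0.22,-0.84,0],0,-1],
    [[-0.22,-0.84,0],0,-1],
    [[-0.22,-0.84,0],0,-1],
    [[-0.22,-0.84,0],0,-1],
    [[-0.22,-0.84,0],0,-1],
    [[-0.22,-0.84,0],0,-1],
    [[0,0,0],0,-1],
    [[0,0,0],0,-1]
  ]
}}

```text
clock: 15.3
tcp_pos: [467.7, 76.2, 145.2]
orientation: [2.101, 2.335, 0.001]
force: [0.6, 0.9, -3.2]
gripper_width: 11.5
finger_force: 60.0
```

```bash
python3 ang.py w7.pkl | sed -n '1,2p;16,20p'; python3 -c "
from h import *
import pickle
im,s=pickle.load(open('w7.pkl','rb'))
p=im['pixels'][:260,190:330,::-1]
cv2.imwrite('pics/w7.png',cv2.resize(p[:200],None,fx=3,fy=3,interpolation=cv2.INTER_CUBIC))"
```

```text
[-0.3 -0.1 -2.2] [468.3  76.4 145.1] 11.983161013750339
[(46, 37), (53, -83), (56, 127), (59, 10), (67, -33), (70, 28), (80, -42), (85, -26), (90, 14)]
13 [np.float64(85.9), np.float64(80.5), np.float64(62.4)]
14 [np.float64(86.0), np.float64(82.7), np.float64(64.9)]
15 [np.float64(86.1), np.float64(85.0), np.float64(67.5)]
16 [np.float64(86.3), np.float64(87.3), np.float64(70.0)]
17 [np.float64(86.6), np.float64(89.5), np.float64(72.6)]
```

View pics/w7.png

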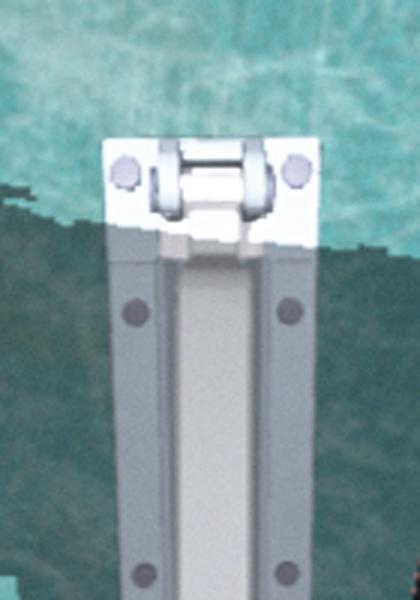

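```bash
python3 -c "
from h import *
import pickle
im,s=pickle.load(open('w7.pkl','rb'))
a=np.radians(96.2);u=np.array([np.cos(a),np.sin(a),0]);v=np.array([-u[1],u[0],0]);O=np.array([465.2,101.2,0])
for n,x,y,z in(('pin top',83,0,40.5),('pin far edge',87,0,36.5),('pin near edge',79,0,36.5),('endstop face top',91,0,32),('cheekL near',76,8.5,46),('cheekR near',76,-8.5,46),('cheek farL',96,8.5,46),('base end',101,0,6),('base L',101,33,6),('base R',101,-33,6),('railtop L end',65,13,44)):
  p=proj(im,O+u*x+v*y+np.array([0,0,z])); print(n,p.round(1),'crop',((p-[190,0])*3).round(0))
t=s['tcp_pos'];d=t-O;print('tcp rack',d@u,d@v)
"
```

```text
pin top [260.5  62.1] crop [211. 186.]
pin far edge [260.4  57.4] crop [211. 172.]
pin near edge [260.5  67.8] crop [211. 203.]
endstop face top [260.4  52.9] crop [211. 159.]
cheekL near [249.9  70.7] crop [180. 212.]
cheekR near [271.1  70.6] crop [243. 212.]
cheek farL [249.6  43.5] crop [179. 131.]
base end [260.4  45. ] crop [211. 135.]
base L [223.8  45.2] crop [101. 136.]
base R [296.9  44.9] crop [321. 135.]
railtop L end [244.7  85.3] crop [164. 256.]
tcp rack -25.010046918462674 -0.40302011822748424
```

Request:
{"api": "apply_moves", "payload": {
  "plan": [
    [[0.04,-0.02,0.6],0,-1],
    [[0.04,0,0.6],0,-1],
    [[0,0,0.5],0,-1],
    [[0,0,0.3],0,-1],
    [[0,0,0],0,-1]
  ]
}}

```text
clock: 15.77
tcp_pos: [467.3, 78.0, 103.5]
orientation: [-2.1, -2.335, 0.001]
force: [-0.7, -0.6, -3.6]
gripper_width: 11.8
finger_force: 60.0
```

Request:
{"api": "apply_moves", "payload": {
  "plan": [
    [[0,0,0.2],0,-1],
    [[0,0,0.15],0,-1],
    [[0,0,0.1],0,-1],
    [[0,0,0],0,-1]
  ]
}}

```text
clock: 16.1
tcp_pos: [467.2, 77.9, 95.3]
orientation: [-2.101, -2.336, -0.0]
force: [0.4, 0.1, -2.2]
gripper_width: 11.9
finger_force: 60.0
```

Request:
{"api": "apply_moves", "payload": {
  "plan": [
    [[0.15,0,0],0,-1],
    [[0.15,0,0],0,-1],
    [[0.12,0,0],0,-1],
    [[0.08,0,0],0,-1],
    [[0,0,0],0,-1],
    [[0,0,0],0,-1]
  ]
}}

```text
clock: 16.6
tcp_pos: [466.0, 88.0, 95.5]
orientation: [2.1, 2.336, 0.0]
force: [-0.1, 0.5, -2.3]
gripper_width: 11.7
finger_force: 60.0
```

```bash
python3 ang.py w8.pkl | sed -n '1,2p;14,20p'; python3 -c "
from h import *
import pickle
im,s=pickle.load(open('w8.pkl','rb'))
sc=cams.get_image('scene')['pixels'][165:245,150:270,::-1]
p=im['pixels'][30:160,215:310,::-1]
o=np.zeros((600,800,3),np.uint8);a=cv2.resize(p,None,fx=4,fy=4,interpolation=cv2.INTER_CUBIC);b=cv2.resize(sc,None,fx=3.4,fy=3.4,interpolation=cv2.INTER_CUBIC)
o[:520,:380]=a;o[:b.shape[0],385:385+b.shape[1]]=b
cv2.imwrite('pics/w8.png',o)"
```

```text
[-1.3  0.1 -3.8] [466.1  87.9  95.5] 11.664623999325839
[(52, 59), (55, 11), (61, -77), (64, 128), (79, -48), (85, -27), (90, 14)]
11 [np.float64(86.3), np.float64(76.3), np.float64(57.5)]
12 [np.float64(86.3), np.float64(78.5), np.float64(60.1)]
13 [np.float64(86.3), np.float64(80.8), np.float64(62.6)]
14 [np.float64(86.4), np.float64(83.0), np.float64(65.2)]
15 [np.float64(86.5), np.float64(85.3), np.float64(67.8)]
16 [np.float64(86.7), np.float64(87.5), np.float64(70.3)]
17 [np.float64(87.0), np.float64(89.8), np.float64(72.8)]
```

View pics/w8.png

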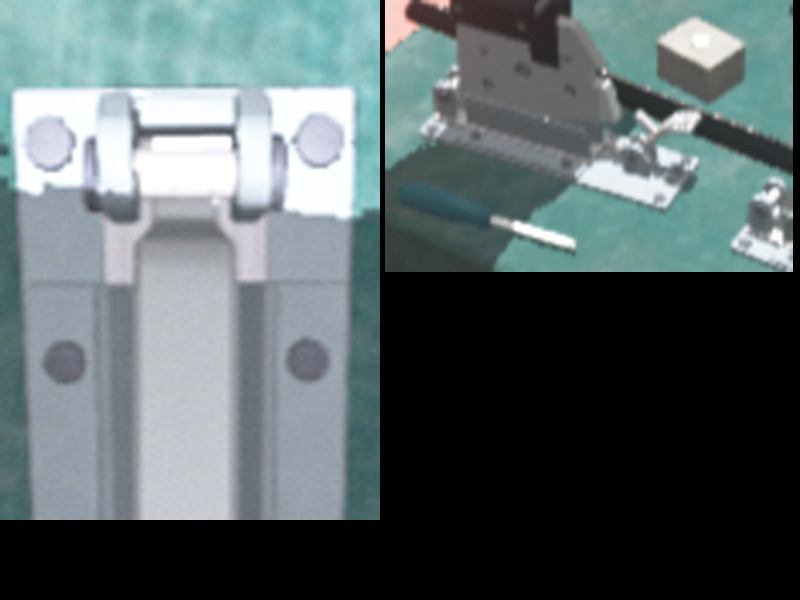

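Wrist view: the tongue is under the keeper pin (pin at crop ≈(185,165)). Scene view: the heel is up and the latch is open. Next I'll lower the heel along the arc.

Request:
{"api": "apply_moves", "payload": {
  "plan": [
    [[0,0,0],0,-1],
    [[-0.1,0,0.18],0,-1],
    [[-0.11,0,0.19],0,-1],
    [[-0.13,0,0.2],0,-1],
    [[-0.13,0,0.2],0,-1],
    [[0,0,0],0,-1]
  ],
  "newtons": 30
}}

```text
clock: 17.2
tcp_pos: [467.6, 77.7, 79.8]
orientation: [2.101, 2.335, 0.001]
force: [1.0, -0.9, 1.9]
gripper_width: 12.0
finger_force: 30.0
```

```bash
python3 ang.py w9.pkl | sed -n '1,2p;7,17p'
```

```text
[ 0.8 -1.2  0.6] [467.5  77.9  79.9] 12.21006490818539
[(33, 39), (41, -83), (45, 88), (59, -39), (61, 43), (71, -71), (78, -9), (90, 13), (98, 10)]
4 [np.float64(87.7), np.float64(59.9), np.float64(38.7)]
5 [np.float64(87.2), np.float64(62.2), np.float64(41.3)]
6 [np.float64(86.7), np.float64(64.4), np.float64(43.9)]
7 [np.float64(86.3), np.float64(66.7), np.float64(46.5)]
8 [np.float64(86.0), np.float64(68.9), np.float64(49.1)]
9 [np.float64(85.8), np.float64(71.2), np.float64(51.7)]
10 [np.float64(85.7), np.float64(73.4), np.float64(54.3)]
11 [np.float64(85.6), np.float64(75.7), np.float64(56.9)]
12 [np.float64(85.5), np.float64(78.0), np.float64(59.5)]
13 [np.float64(85.6), np.float64(80.2), np.float64(62.1)]
14 [np.float64(85.6), np.float64(82.5), np.float64(64.6)]
```

Request:
{"api": "apply_moves", "payload": {
  "plan": [
    [[-0.13,0,0.2],0,-1],
    [[-0.13,0,0.2],0,-1],
    [[-0.12,0,0.2],0,-1],
    [[0,0,0],0,-1]
  ]
}}

```text
clock: 17.58
tcp_pos: [467.9, 70.5, 67.6]
orientation: [-2.101, -2.335, -0.0]
force: [0.6, -0.4, -2.0]
gripper_width: 12.0
finger_force: 30.0
```

Request:
{"api": "apply_moves", "payload": {
  "plan": [
    [[-0.12,0,0.2],0,-1],
    [[0,0,0.05],0,-1],
    [[0,0,0],0,-1]
  ]
}}

```text
clock: 17.83
tcp_pos: [468.4, 68.6, 64.0]
orientation: [2.1, 2.336, 0.001]
force: [-2.6, -0.9, 21.3]
gripper_width: 12.1
finger_force: 30.0
```

```bash
python3 ang.py w10.pkl | sed -n '1,13p'
```

```text
[-3.5 -1.2 21.8] [468.4  68.6  64. ] 11.650941582502302
[(10, 33), (19, -70), (24, 79), (39, -47), (41, 33), (52, -50), (78, -17), (90, 8), (99, 10)]
0 [np.float64(91.1), np.float64(51.5), np.float64(28.6)]
1 [np.float64(90.3), np.float64(53.7), np.float64(31.3)]
2 [np.float64(89.5), np.float64(55.9), np.float64(33.9)]
3 [np.float64(88.8), np.float64(58.1), np.float64(36.5)]
4 [np.float64(88.3), np.float64(60.4), np.float64(39.1)]
5 [np.float64(87.7), np.float64(62.6), np.float64(41.8)]
6 [np.float64(87.3), np.float64(64.8), np.float64(44.4)]
7 [np.float64(86.9), np.float64(67.1), np.float64(47.0)]
8 [np.float64(86.6), np.float64(69.3), np.float64(49.6)]
9 [np.float64(86.4), np.float64(71.6), np.float64(52.2)]
10 [np.float64(86.2), np.float64(73.8), np.float64(54.7)]
```

Request:
{"api": "apply_moves", "payload": {
  "plan": [
    [[0,0,0],0,-0.4],
    [[0,0,0],0,-0.2],
    [[0,0,0],0,-0.2],
    [[0,0,0],0,-0.2],
    [[0,0,-1],0,-0.2],
    [[0,0,-1],0,-0.2],
    [[0,0,-1],0,-0.2],
    [[-0.7,0,0],0,-1],
    [[0,0,0],0,-1],
    [[0,0,0],0,-1],
    [[0,0,0],0,-1],
    [[0,0,0],0,-1]
  ]
}}

```text
clock: 18.88
tcp_pos: [469.2, 54.9, 122.4]
orientation: [-2.1, -2.335, 0.001]
force: [-0.1, 0.4, -0.3]
gripper_width: 10.1
finger_force: 0.0
```

Request:
{"api": "apply_moves", "payload": {
  "plan": [
    [[0,0,0],0,-1],
    [[0,0,0.5],0,-1],
    [[0,0,0.2],0,-1],
    [[0,0,0],0,-1]
  ]
}}

```text
clock: 19.22
tcp_pos: [469.1, 54.8, 108.1]
orientation: [-2.099, -2.335, 0.002]
force: [0.2, -0.9, -0.4]
gripper_width: 0.5
finger_force: 0.0
```

Request:
{"api": "apply_moves", "payload": {
  "plan": [
    [[0,0,0.1],0,-1],
    [[0,0,0.1],0,-1],
    [[0,0,0.05],0,-1],
    [[0,0,0],0,-1]
  ]
}}

```text
clock: 19.55
tcp_pos: [469.9, 54.7, 104.3]
orientation: [2.1, 2.336, 0.001]
force: [0.9, -0.2, 3.1]
gripper_width: 0.4
finger_force: 1.0
```

Request:
{"api": "apply_moves", "payload": {
  "plan": [
    [[0,0,0.05],0,-1],
    [[0,0,0.05],0,-1],
    [[0,0,0],0,-1]
  ]
}}

```text
clock: 19.8
tcp_pos: [471.4, 54.6, 104.1]
orientation: [2.098, 2.333, 0.006]
force: [-1.3, 0.0, 27.2]
gripper_width: 0.5
finger_force: 13.4
```

Request:
{"api": "apply_moves", "payload": {
  "plan": [
    [[0,0,-0.5],0,-1],
    [[0,0,-1],0,-1],
    [[0,0,-1],0,-1],
    [[0,0,-1],0,-1],
    [[-0.3,0,-1],0,-1],
    [[-0.5,0,-1],0,-1],
    [[-0.5,0,-1],0,-1],
    [[-0.5,0,-1],0,-1],
    [[-0.5,0,-1],0,-1],
    [[-0.5,0,-1],0,-1],
    [[0,0,-1],0,-1],
    [[0,0,0],0,-1]
  ]
}}

```text
clock: 20.8
tcp_pos: [476.5, -1.6, 315.4]
orientation: [2.099, 2.332, 0.005]
force: [-0.5, 0.4, 0.5]
gripper_width: 0.3
finger_force: 0.0
```

```bash
python3 -c "
from h import *
for c in('wrist','top','scene'):
  im=cams.get_image(c)
  for n in('latch_a','latch_a_tab','jig_plate','steel_block','jar_screws','driver_teal','marker'): print(c,n,[(np.round(d['xyz']).tolist(),round(d['score'],2)) for d in nets.spot_in(c,n)][:3])
import pickle
im=cams.get_image('wrist');pickle.dump(im,open('w11.pkl','wb'))
a=np.radians(96.2);u=np.array([np.cos(a),np.sin(a),0]);O=np.array([465.2,101.2,0])
g=cv2.cvtColor(im['pixels'],cv2.COLOR_RGB2GRAY)
print('gray along slot centre: x, z95 plane')
for x,z in((50,104),(0,104),(-60,104),(-85,78),(-92,93),(-110,70),(-125,75),(-100,6),(-125,6)): p=proj(im,O+u*x+[0,0,z]);print(x,z,p.round(1), g[int(p[1]),int(p[0])] if 0<=p[1]<384 else None)
p0=proj(im,O+u*-40+[0,0,104]);p1=proj(im,O+u*-130+[0,0,6])
print(g[int(p0[1]):int(p1[1])+1,int(p0[0])-14:int(p0[0])+16:3])
"
```

```text
wrist latch_a [([470.0, 6.0, 88.0], 0.74), ([457.0, -113.0, 6.0], 0.69)]
wrist latch_a_tab [([474.0, 14.0, 94.0], 0.69), ([367.0, -153.0, 16.0], 0.41)]
wrist jig_plate [([459.0, 101.0, 104.0], 0.75)]
wrist steel_block [([602.0, 38.0, 43.0], 0.95)]
wrist jar_screws [([661.0, -152.0, 42.0], 0.64), ([358.0, 107.0, 23.0], 0.49)]
wrist driver_teal [([358.0, 110.0, 23.0], 0.62), ([661.0, -154.0, 47.0], 0.37)]
wrist marker [([369.0, -153.0, 17.0], 0.78), ([463.0, 99.0, 105.0], 0.31)]
top latch_a [([468.0, -285.0, 87.0], 0.47)]
top latch_a_tab [([660.0, -168.0, 65.0], 0.2)]
top jig_plate [([460.0, -213.0, 9.0], 0.29)]
top steel_block []
top jar_screws [([660.0, -166.0, 61.0], 0.9), ([464.0, -218.0, 12.0], 0.57)]
top driver_teal []
top marker [([358.0, -208.0, 16.0], 0.7)]
scene latch_a [([460.0, -286.0, 63.0], 0.49)]
scene latch_a_tab [([462.0, -208.0, 69.0], 0.53), ([460.0, 90.0, 69.0], 0.51)]
scene jig_plate [([462.0, 88.0, 70.0], 0.75)]
scene steel_block [([592.0, 28.0, 35.0], 0.85), ([465.0, 8.0, 61.0], 0.59), ([454.0, -221.0, 10.0], 0.46)]
scene jar_screws [([652.0, -173.0, 40.0], 0.84)
[... 2212 characters left out ...]
02 122 131]
 [132 138 121 113 109 131 124 113 126 135]
 [134 132 120 131 122 133 135 130 130 133]
 [129 134 124 102  99 110 114 106 127 132]
 [131 130 124 101  99 126 112 103 122 132]
 [149 137 119 125 119 148 133 122 126 131]
 [233 194 127 144 143 161 151 143 131 138]
 [245 240 174 157 161 159 156 157 142 133]
 [210 245 202 145 143 147 144 142 133 129]
 [175 245 224 157 126 117 122 125 126 138]
 [181 244 242 209 121  85 116 127 125 136]
 [182 245 246 226 166  70 118 128 132 131]
 [184 244 244 227 179  86 156 129 130 129]
 [196 244 245 232 179 134 176 133 144 129]
 [239 245 247 234 211 181 204 205 237 127]
 [247 248 249 244 222 242 231 229 249 137]
 [206 206 191 187 160 195 184 190 198 149]]
```

```bash
python3 -c "
from h import *
im=cams.get_image('scene');a=np.radians(96.2);u=np.array([np.cos(a),np.sin(a),0]);O=np.array([465.2,101.2,0])
p=proj(im,O+u*-90+[0,0,88]);q=proj(im,O+u*-125+[0,0,72]);print(p,q)
old=cv2.resize(cv2.imread('pics/scene1.png'),(512,384),interpolation=cv2.INTER_AREA);now=np.ascontiguousarray(im['pixels'][:,:,::-1])
x,y=p.astype(int);T=old[y-5:y+8,x-4:x+9];S=now[y-25:y+30,x-25:x+35]
r=cv2.matchTemplate(S,T,cv2.TM_CCOEFF_NORMED);_,m,_,l=cv2.minMaxLoc(r);print(m,l,'expect',(21,20))
print(telemetry.sense()['clock'])"
```

```text
[223.18388816 191.14759274] [235.04319152 199.31718487]
0.8345502018928528 (21, 20) expect (21, 20)
22.1
```

The tab matches its shut position exactly, so the latch is closed. Handing in.

```bash
python3 -c "
from h import *
print(hand_in())"
```

```text
the job is handed in; nothing more can be done
None
```

I handed the job in at about 22 s of the 51 s allowed: by my checks the jig plate is home in the empty rack with its latch shut, but hand-in returned no verdict, and I viewed 11 pictures where the limit was 10.

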